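# Open the block warmer's access panel

### The arm

A 7-joint arm with a two-finger parallel gripper is mounted at the origin on the work surface. World frame = base frame: x ahead of the robot, y to its left, z up, the work surface at z = 0. Lengths are in mm, angles in rad, forces in N, time in s.
With the tool pointing down it reaches from about 400 to 850 mm from the base axis. Payload 10.4 kg.
Tool frame: the origin (TCP) lies at the very end of the fingers, on their centre line; the grasp point (between the pads) lies 19 mm behind it; z points along the fingers, x is the direction in which the jaws open and shut, and the axes are right-handed (so a half turn about z gives the same grasp; the last joint's range is limited). The gripper opens to 87 mm and grips with 3 to 60 N. Pads are 19 mm wide; open, the fingers measure 117 mm over their backs; the gripper's body (75 mm by 190 mm) begins 51 mm behind the grasp point.
Start: joints at [-1.13, 0.332, -0.065, 1.46, 0.022, 1.35, -0.088], TCP at [279.585, 559.003, 222.576] pointing down, gripper open.
Joint ranges: [-2.6, 2.6], [-0.5, 2.12], [-1.47, 1.34], [0.16, 2.42], [-1.27, 4.41], [0.06, 2.06], [-2.6, 2.6]. Speed limits (rad/s): [2.22, 2.22, 2.79, 2.79, 3.14, 3.14, 3.14].

### API

Orientations are given as a unit quaternion [w, x, y, z].
In Python, from cell import robot gives the robot as it stands.
- The arm moves only by the tool drive_tool, never from a script. Its argument "motion" is a list of rows, each a list of 3 entries, a list of its own where there are three numbers: the shift along the tool's x, y, z in mm, then the turn, a rotation vector about the tool's x, y, z in degrees, then the opening, from 0 (shut) to 1 (fully open). A call has 1 to 20 rows; each row shifts and turns the pose as measured when the row begins, along the tool's axes as they then stand; what a row does not reach is not made up. A row lasts 1/12 s, in which the tool goes at most 41.7 mm and 7.16 degrees, less where a joint would pass 70% of its speed; a pose out of reach is approached as far as the arm can. A call is refused whole if a number of a shift passes 41.7 or a number of a turn 7.16, either way. A call with a gripper value outside its range is refused whole. The fingers move at their own pace and stop on an object; "force" is the grip in N (left out, the last holds). Time passes only in rows, so rows that do not move let the fingers close. It gives the time, the measured TCP pose, the force and the opening at its end, in the units of the state.
- robot.get_state(): the state, without advancing time (a new reading comes with each control period).
- robot.snapshot(name): name is "side" or "top" or "wrist"; returns a dict with "pixels" (480x640x3 uint8, red, green, blue), "fx", "fy", "cx", "cy" (pixels), "camera_from_world" (4x4, takes a point from world to camera coordinates); the wrist camera has in their place "T_tool_cam" (4x4, takes a point from camera to tool coordinates, whose origin is the TCP and whose axes are the tool frame's). Camera axes: x right, y down, z forward; pixel columns grow to the right and rows downward; lengths in mm; the calibration is good to about 2 mm. A picture is of the moment at which its call begins: read the wrist's pose just before it. There is no depth.
- robot.hand_in(): hands the job in, once; it reports no verdict.
The state is a dict: "clock": time; "joint_pos": joint angles; "joint_velocities": joint speeds; "joint_torque": joint torques, N m; "tcp_pos": TCP position; "eef_rot": TCP orientation; "contact_force": force on the tool from outside, world axes, zero at the start; "wrist_torque": the same for the moment, N m; "grip_width": finger opening in mm.
Only numpy, scipy, OpenCV 4.12 (cv2) and the standard library are available. Lean on these libraries where they do the work, as an engineer would, in place of code of your own. Each camera call takes 0.05 s, during which the arm holds its last target. There are 200 camera calls.

### The job

The blue access panel in the top of the white block warmer is held down by two red turn buttons. With the panel still in place, turn both buttons aside so that they are clear of it, then lift the panel out by its black handle and lay it gently, flat and handle up, in the middle of the green mat, without dropping it. Leave the buttons turned aside, and do not disturb the tube rack, the jar or the orange box.

Things in the scene. Friction and masses are not known exactly. Their poses are not given: they have to be found in the camera images.
- warmer: white block warmer fixed to the counter, 190 (x) x 260 (y) x 90 (height) mm; origin at the centre of its underside, z up. The opening, 104 x 144 mm, is in the middle of its top; the panel lies in it on a ledge 6 mm down, 2 mm of play all round
- panel: loose blue panel 100 (x) x 140 (y) x 6 mm, 0.2 to 0.4 kg, top face flush with the warmer's top; origin at the centre of its underside, axes as the warmer's at the start. On its middle a black handle bar 14 mm wide (x), 60 mm long (y), rising 30 mm above the panel's top face
- pivot_left (a point): pivot of the left turn button, on the warmer's top face (90 mm above the counter), 90 mm from the warmer's centre towards its +y, 20 mm outside the panel's end edge; axes as the warmer's. The tab, from the pivot to its tip, is 36 mm long: a foot 14 mm wide, 2 to 8 mm above the top face, with a rib 8 mm wide along it up to 20 mm above the face
- pivot_right (a point): pivot of the right turn button, the same towards the warmer's -y. The tab, from the pivot to its tip, is 36 mm long: a foot 14 mm wide, 2 to 8 mm above the top face, with a rib 8 mm wide along it up to 20 mm above the face
- turn_left (a joint): red turn button at the warmer's +y end of the panel, a tab on a vertical hinge, rad. 0: it points to -y in the warmer's frame, over the panel's edge; positive is counter-clockwise from above. Starts within 0.6 of 0, turns either way to stops at +-1.75 and stays where left (friction 0.04 N m). Beyond about 1.2 either way it no longer covers the panel
- turn_right (a joint): red turn button at the warmer's -y end of the panel, a tab on a vertical hinge, rad. 0: it points to +y in the warmer's frame, over the panel's edge; positive is counter-clockwise from above. Starts within 0.6 of 0, turns either way to stops at +-1.75 and stays where left (friction 0.04 N m). Beyond about 1.2 either way it no longer covers the panel
- mat: green rubber mat fixed on the counter, 220 (x) x 180 (y) x 3 mm thick, to the left or to the right of the warmer; origin at the centre of its underside
- rack: bystander: white tube rack with capped tubes, 180 (x) x 70 (y) x 89 mm high, on the side where the mat is not; origin at the centre of its underside
- jar: bystander: small jar, 56 mm across, 85 mm high, beyond the warmer; origin at the centre of its underside
- tipbox: bystander: orange box 72 (x) x 122 (y) x 52 mm high, beyond the warmer; origin at the centre of its underside
Things that resemble listed ones, but are neither listed nor needed, are in the scene too. Of the things shaped like the panel, the blue one is meant.

How it is judged:
By the outcome, as a careful person would: the job done as asked, in the order asked, and still so for the second after the job is handed in, with the robot touching nothing.
It also fails if it takes over 72 s, if anything falls off the work surface, if the arm or the gripper's body presses on something with over 40 N, if the wrist force passes 120 N, or if a joint passes its speed limit or range.

## Working session

There is one attempt and no reset: what is moved stays moved. The work goes in short steps, Python scripts to look and compute and a tool call to move; the robot and the scene stay as the last step left them, time stands still between calls to the robot, and variables do not carry over. Pictures are saved under pics/ and viewed, about 8 in all and at most 12, crops included, and the job is handed in when it is done.

Besides the shell and the picture viewer there is one more tool, called after "Call:" as a command line: name --argument value ..., lists and objects as JSON in quotes. drive_tool: Moves the arm, as the interface text tells. Its arguments: {"type":"object","properties":{"motion":{"type":"array","items":{"type":"array"}},"force":{"type":"number"}},"required":["motion"]}

```bash
mkdir -p pics; python3 - <<'E'
from cell import robot
import cv2,pickle
s=robot.get_state();print(s)
for n in("top","side"):
    d=robot.snapshot(n);cv2.imwrite(f"pics/{n}0.png",d["pixels"][:,:,::-1]);pickle.dump(d,open(f"{n}0.pkl","wb"))
    print(n,d["fx"],d["cx"],d["cy"],d["camera_from_world"])
E
```

```text
{'clock': 0.0, 'joint_pos': array([-1.12959736,  0.33289317, -0.06470373,  1.46092096,  0.02159976,
        1.34990898, -0.08849995]), 'joint_velocities': array([-8.97238778e-04, -1.54173531e-03, -2.69312598e-04,  8.11241071e-04,
       -2.34448569e-05, -2.42944974e-04,  1.19874701e-03]), 'joint_torque': array([-1.29333134e-04, -6.23260117e+01,  2.47203629e-02, -3.89897239e+01,
       -6.12822105e-02,  3.98488354e-02,  1.75190876e-04]), 'tcp_pos': array([279.42481384, 558.63048647, 221.75037164]), 'eef_rot': array([ 4.04170146e-04,  8.50684041e-01,  5.25676847e-01, -5.92797657e-04]), 'contact_force': array([-0.17786643,  0.40237498, -0.08094211]), 'wrist_torque': array([-0.04482937, -0.01895066, -0.06838398]), 'grip_width': 87.00120842572116}
top 546.9962753733495 316.78349064693776 239.25173305659175 [[ 2.03965446e-02 -9.99785942e-01  3.47150606e-03 -2.45510997e+01]
 [-9.95911540e-01 -2.06228817e-02 -8.79482910e-02  5.86561428e+02]
 [ 8.80010574e-02 -1.66347170e-03 -9.96118992e-01  1.29038486e+03]
 [ 0.00000000e+00  0.00000000e+00  0.00000000e+00  1.00000000e+00]]
side 492.86852816195875 316.8558458180694 245.0115911601635 [[ 9.86225008e-01 -1.64484170e-01 -1.74697497e-02 -5.73973797e+02]
 [-1.27866490e-01 -6.91119419e-01 -7.11339658e-01  1.12292095e+02]
 [ 1.04930430e-01  7.03774755e-01 -7.02631268e-01  9.59389198e+02]
 [ 0.00000000e+00  0.00000000e+00  0.00000000e+00  1.00000000e+00]]
```

View pics/top0.png

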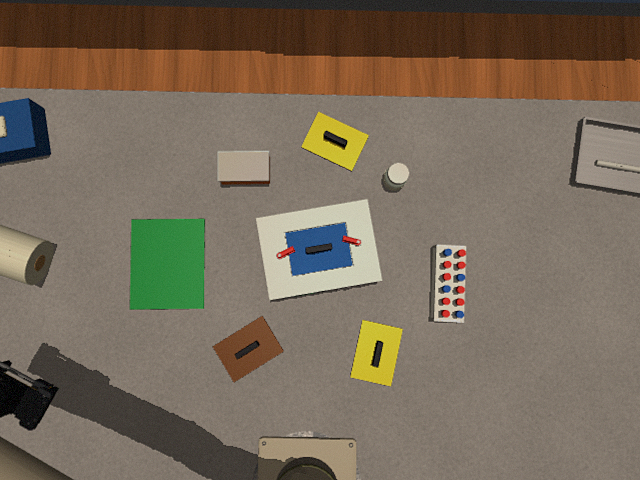

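View pics/side0.png

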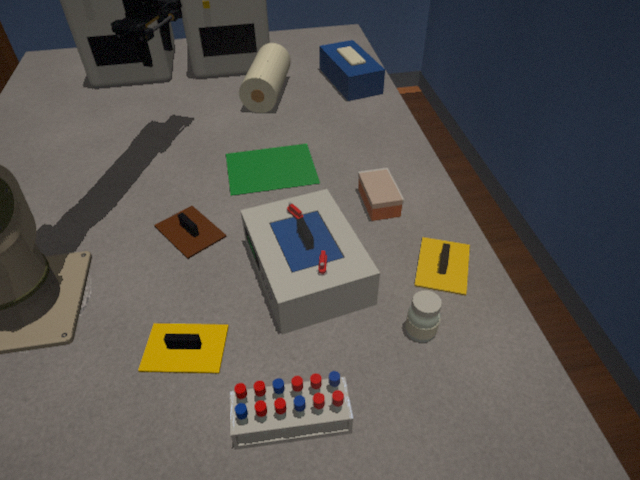

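The blue panel is at top (318,249) in the white warmer. Things that could be mistaken for it are the yellow panels at (335,141) and (376,352) and the brown one at (248,349). The red buttons are at (286,252) and (351,240), and the mat is at (168,264), on the left (+y). The rack caps at (450,285) are also red.

```bash
cat > h.py <<'E'
import numpy as np,cv2,pickle
def ray(d,p,T=None):
    v=np.array([(p[0]-d["cx"])/d["fx"],(p[1]-d["cy"])/d["fy"],1.])
    W=np.linalg.inv(d["camera_from_world"]) if T is None else T
    return W[:3,3],W[:3,:3]@v
def plane(d,p,z,T=None):
    o,v=ray(d,p,T); return (o+v*(z-o[2])/v[2])
def tri(rs):
    A=np.zeros((3,3));b=np.zeros(3)
    for o,v in rs:
        v=v/np.linalg.norm(v);P=np.eye(3)-np.outer(v,v);A+=P;b+=P@o
    x=np.linalg.solve(A,b)
    return x,[np.linalg.norm((np.eye(3)-np.outer(v,v)/(v@v))@(x-o)) for o,v in rs]
def mask(d,c):
    h=cv2.cvtColor(d["pixels"],cv2.COLOR_RGB2HSV);H,S,V=[h[...,i].astype(int) for i in range(3)]
    m={"red":((H<6)|(H>174))&(S>150)&(V>80),"blue":(H>100)&(H<120)&(S>140)&(V>60),"green":(H>50)&(H<75)&(S>120)&(V>60),
       "white":(S<40)&(V>165),"black":(V<50)}[c]
    return m.astype(np.uint8)
def blobs(d,c,amin=30,roi=None):
    m=mask(d,c)
    if roi: k=np.zeros_like(m);k[roi[1]:roi[3],roi[0]:roi[2]]=1;m=m*k
    r=[x for x in cv2.findContours(m,cv2.RETR_EXTERNAL,cv2.CHAIN_APPROX_NONE)[0] if cv2.contourArea(x)>=amin]
    return sorted(r,key=cv2.contourArea,reverse=True)
def quad(c):
    return cv2.boxPoints(cv2.minAreaRect(c))
def wristT(s,d):
    from scipy.spatial.transform import Rotation as R
    T=np.eye(4);q=s["eef_rot"];T[:3,:3]=R.from_quat([q[1],q[2],q[3],q[0]]).as_matrix();T[:3,3]=s["tcp_pos"]
    return T@d["T_tool_cam"]
E
python3 - <<'E'
from h import *
np.set_printoptions(precision=1,suppress=True)
t=pickle.load(open("top0.pkl","rb"));s=pickle.load(open("side0.pkl","rb"))
for n,d,roi in(("top",t,(240,190,395,310)),("side",s,(235,185,385,330))):
    for c in("white","blue","red","black"):
        for b in blobs(d,c,12,roi)[:3]:
            print(n,c,cv2.contourArea(b),quad(b).round(1).tolist())
for n,d in(("top",t),("side",s)):
    g=blobs(d,"green",500)[0];m=cv2.moments(g)
    q=quad(g) if n=="top" else cv2.approxPolyDP(g,8,True)[:,0]
    print(n,"mat",plane(d,(m["m10"]/m["m00"],m["m01"]/m["m00"]),3),[plane(d,p,3)[:2].round() for p in q])
    b=blobs(d,"blue",300,(240,190,395,310))[0]; hull=cv2.convexHull(b)
    q=cv2.approxPolyDP(hull,5,True)[:,0]; print("panel",q.tolist(),[plane(d,p,90)[:2].round() for p in q])
E
```

```text
top white 9245.0 [[255.10000610351562, 217.6999969482422], [367.79998779296875, 198.39999389648438], [381.79998779296875, 280.29998779296875], [269.1000061035156, 299.6000061035156]]
top blue 2365.0 [[285.1000061035156, 232.89999389648438], [344.5, 222.6999969482422], [351.70001220703125, 264.8999938964844], [292.29998779296875, 275.0]]
top red 83.5 [[276.0, 254.0], [292.0, 246.0], [294.3999938964844, 250.8000030517578], [278.3999938964844, 258.79998779296875]]
top red 59.0 [[341.79998779296875, 240.6999969482422], [343.1000061035156, 235.5], [360.79998779296875, 239.89999389648438], [359.5, 245.10000610351562]]
top black 19.5 [[305.70001220703125, 251.0], [329.8999938964844, 247.89999389648438], [330.20001220703125, 250.89999389648438], [306.1000061035156, 254.0]]
side blue 1236.5 [[270.29998779296875, 223.6999969482422], [315.70001220703125, 203.60000610351562], [338.0, 253.8000030517578], [292.6000061035156, 273.8999938964844]]
side blue 98.5 [[302.20001220703125, 216.0], [314.29998779296875, 209.0], [329.0, 234.39999389648438], [316.8999938964844, 241.39999389648438]]
side red 10
[... 543 characters left out ...]
[243.1999969482422, 228.6999969482422], [245.6999969482422, 227.6999969482422], [252.3000030517578, 245.89999389648438], [249.8000030517578, 246.8000030517578]]
top mat [521.7 351.    3. ] [array([629., 447.]), array([633., 265.]), array([416., 257.]), array([413., 436.])]
panel [[344, 223], [350, 265], [292, 273], [286, 233]] [array([620., -74.]), array([524., -89.]), array([503.,  42.]), array([594.,  58.])]
side mat [519.3 342.4   3. ] [array([625., 439.]), array([410., 432.]), array([416., 260.]), array([629., 263.])]
panel [[272, 223], [293, 218], [332, 243], [315, 264], [292, 270]] [array([500.,  40.]), array([543.,  48.]), array([607., -37.]), array([566., -85.]), array([523., -92.])]
```

Call:
drive_tool --motion '[[[-25,30,-5],[0,0,0],0],[[-25,30,-5],[0,0,0],0],[[-25,30,-5],[0,0,0],0],[[-25,30,-5],[0,0,0],0],[[-25,30,-5],[0,0,0],0],[[-25,30,-5],[0,0,0],0],[[-25,30,-5],[0,0,0],0],[[-25,30,-5],[0,0,0],0],[[-25,30,-5],[0,0,0],0],[[-25,30,-5],[0,0,0],0],[[-25,30,-5],[0,0,0],0],[[-25,30,-5],[0,0,0],0],[[-25,30,-5],[0,0,0],0],[[-25,30,-5],[0,0,0],0],[[0,0,0],[0,0,6.5],0],[[0,0,0],[0,0,6.5],0],[[0,0,0],[0,0,6.5],0],[[0,0,0],[0,0,6.5],0],[[0,0,0],[0,0,6.5],0],[[0,0,0],[0,0,6.5],0]]'

```text
clock: 1.77
tcp_pos: [503.1, 28.3, 287.9]
eef_rot: [0.003, 0.98, 0.201, -0.006]
contact_force: [-0.3, 0.3, -0.5]
grip_width: 0.6
```

```bash
python3 - <<'E'
from h import *
from cell import robot
np.set_printoptions(precision=2,suppress=True)
s=robot.get_state();d=robot.snapshot("wrist");pickle.dump((s,d),open("w1.pkl","wb"));cv2.imwrite("pics/w1.png",d["pixels"][:,:,::-1])
print(d["T_tool_cam"],d["fx"],s["tcp_pos"],s["eef_rot"],s["joint_pos"],s["clock"])
T=wristT(s,d);t=pickle.load(open("top0.pkl","rb"))
print("proj center of img z=90",plane(d,(320,240),90,T),T)
E
```

```text
[[   1.     -0.      0.     -0.74]
 [   0.      0.97    0.25  -68.95]
 [  -0.     -0.25    0.97 -163.43]
 [   0.      0.      0.      1.  ]] 417.4339464592584 [503.15  28.28 287.92] [ 0.    0.98  0.2  -0.01] [-0.55  0.03  0.41  1.68 -0.01  1.45  0.27] 1.7667
proj center of img z=90 [510.58  -0.68  90.  ] [[  0.92   0.38   0.09 477.07]
 [  0.39  -0.89  -0.24  92.71]
 [ -0.01   0.25  -0.97 451.12]
 [  0.     0.     0.     1.  ]]
```

View pics/w1.png

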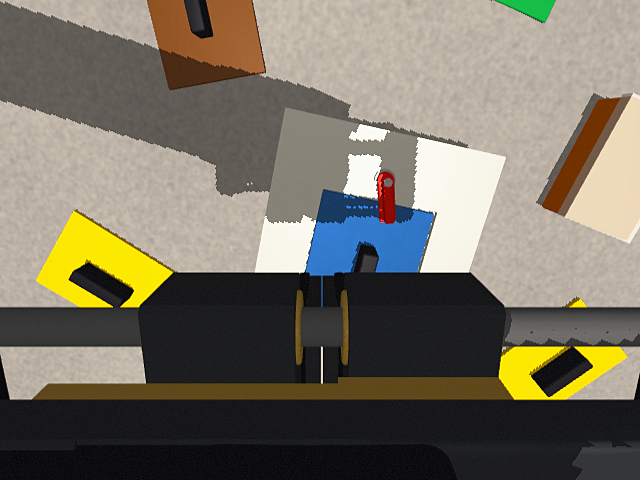

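Call:
drive_tool --motion '[[[-2,34,-6],[0,0,0],0],[[-2,34,-6],[0,0,0],0],[[-2,34,-6],[0,0,0],0],[[-2,34,-6],[0,0,0],0],[[-2,34,-6],[0,0,0],0],[[0,0,0],[0,0,6],0],[[0,0,0],[0,0,6],0],[[0,0,0],[0,0,0],0]]'

```text
clock: 2.48
tcp_pos: [561.6, -137.8, 317.2]
eef_rot: [0.004, 0.994, 0.105, -0.008]
contact_force: [-0.0, -0.3, -0.5]
grip_width: 0.3
```

```bash
python3 - <<'E'
from h import *
from cell import robot
np.set_printoptions(precision=1,suppress=True)
s=robot.get_state();d=robot.snapshot("wrist");pickle.dump((s,d),open("w2.pkl","wb"));cv2.imwrite("pics/w2.png",d["pixels"][:,:,::-1])
print(s["tcp_pos"],s["eef_rot"],s["clock"])
T=wristT(s,d)
for c in("blue","red"):
  for b in blobs(d,c,100)[:4]: print(c,cv2.contourArea(b),quad(b).round().tolist(),[plane(d,p,90 if c=="blue" else 110,T)[:2] for p in quad(b)])
E
```

```text
[ 561.6 -137.8  317.2] [ 0.   1.   0.1 -0. ] 2.4833
blue 16285.0 [[294.0, 0.0], [412.0, 0.0], [412.0, 148.0], [294.0, 148.0]] [array([498.7,  23.6]), array([595.6,  43.8]), array([627.6, -73.6]), array([522.2, -96.2])]
red 653.5 [[337.0, 174.0], [358.0, 131.0], [372.0, 137.0], [351.0, 180.0]] [array([ 565.2, -108.6]), array([574.7, -68.9]), array([587.7, -71.9]), array([ 578.6, -111.9])]
```

View pics/w2.png

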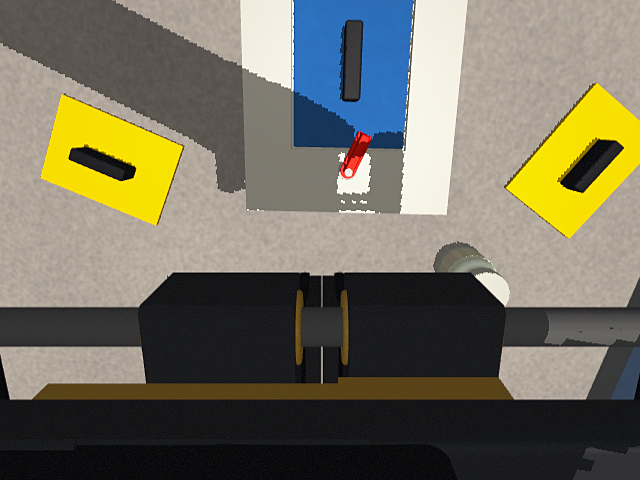

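```bash
python3 - <<'E'
from h import *
np.set_printoptions(precision=1,suppress=True)
t=pickle.load(open("top0.pkl","rb"));sd=pickle.load(open("side0.pkl","rb"))
s1,w1=pickle.load(open("w1.pkl","rb"));s2,w2=pickle.load(open("w2.pkl","rb"))
T1=wristT(s1,w1);T2=wristT(s2,w2)
for T in(T1,T2):pass
print("pivL",*tri([ray(w1,(389,183),T1),ray(t,(281.5,255))]),plane(w1,(389,183),110,T1),plane(t,(281.5,255),110))
print("pivR",*tri([ray(w2,(348,172),T2),ray(t,(356.5,241.5))]),plane(w2,(348,172),110,T2),plane(t,(356.5,241.5),110))
# panel edges corner z=90
for p in((295,147),(405,147)):print("panelR w2",plane(w2,p,90,T2))
for p in((322,190),(435,212)):print("panelL w1",plane(w1,p,90,T1))
for p in((247,210),(447,214)):print("warmerR w2",plane(w2,p,90,T2))
for p in((285,108),(505,157)):print("warmerL w1",plane(w1,p,90,T1))
for p in((257,218),(367,200),(382,280),(270,300)):print("warmer top",plane(t,p,90))
# handle
hb=blobs(w2,"black",200,(330,0,380,115))[0];q=quad(hb);print("handle w2",q.round().tolist(),[plane(w2,p,120,T2) for p in q])
print("tipR w2",plane(w2,(364,135),110,T2),"tipL w1",plane(w1,(389,220),110,T1),"tipL top",plane(t,(293,249),110),"tipR top",plane(t,(342.5,238),110))
m=mask(t,"black");k=cv2.cvtColor(t["pixels"],cv2.COLOR_RGB2HSV)[...,2];k=(k<75).astype(np.uint8)
t2=dict(t);ys,xs=np.nonzero(k[235:262,298:340]);c=np.c_[xs+298,ys+235].astype(np.float32);q=cv2.boxPoints(cv2.minAreaRect(c));print("handle top",q.tolist(),[plane(t,p,120) for p in q])
E
```

```text
pivL [544.8  68.7  86.8] [np.float64(1.5046631645728448), np.float64(1.5046631645727733)] [541.5  71.2 110. ] [542.4  66.1 110. ]
pivR [564.9 -91.9 244.7] [np.float64(0.1664786232057336), np.float64(0.16647862320567336)] [ 574.1 -105.2  110. ] [ 576.3 -101.9  110. ]
panelR w2 [522.9 -95.1  90. ]
panelR w2 [621.2 -74.1  90. ]
panelL w1 [494.5  41.5  90. ]
panelL w1 [593.3  62.9  90. ]
warmerR w2 [ 489.4 -162.6   90. ]
warmerR w2 [ 676.2 -126.    90. ]
warmerL w1 [439.4  92.1  90. ]
warmerL w1 [625.8 128.7  90. ]
warmer top [627.4 125.8  90. ]
warmer top [ 674.4 -126.2   90. ]
warmer top [ 491.3 -162.6   90. ]
warmer top [440.9  90.8  90. ]
handle w2 [[342.0, 101.0], [344.0, 20.0], [362.0, 20.0], [360.0, 101.0]] [array([555.2, -48.5, 120. ]), array([543.9,  10.8, 120. ]), array([557.9,  13.3, 120. ]), array([569.9, -45.9, 120. ])]
tipR w2 [580.5 -71.4 110. ] tipL w1 [554.8  43.3 110. ] tipL top [556.4  40.7 110. ] tipR top [583.5 -70.2 110. ]
handle top [[304.67572021484375, 247.0540771484375], [330.7838134765625, 242.70272827148438], [332.0, 250.00003051757812], [305.89190673828125, 254.35137939453125]] [array([560.6,  14.3, 120. ]), array([571.5, -43.7, 120. ]), array([555.3, -46.8, 120. ]), array([544.4,  11.2, 120. ])]
```

Call:
drive_tool --motion '[[[-4,-27,0],[0,0,0],0],[[-4,-27,0],[0,0,0],0],[[0,0,38],[0,0,0],0],[[0,0,38],[0,0,0],0],[[0,0,38],[0,0,0],0],[[0,0,38],[0,0,0],0],[[0,0,25],[0,0,0],0],[[0,0,0],[0,0,0],0]]'

```text
clock: 3.2
tcp_pos: [538.3, -78.8, 134.3]
eef_rot: [0.003, 0.991, 0.135, -0.006]
contact_force: [-0.4, 0.6, -0.3]
grip_width: 0.1
```

```bash
cat > st.py <<'E'
# pose in the warmer frame and relative to each pivot
import numpy as np
from cell import robot
from scipy.spatial.transform import Rotation as R
s=robot.get_state();q=s["eef_rot"];M=R.from_quat([q[1],q[2],q[3],q[0]]).as_matrix()
c,n=np.cos(.19),np.sin(.19);W=np.array([[c,n],[-n,c]])
p=s["tcp_pos"];w=W@(p[:2]-[558,-17.5]);np.set_printoptions(precision=1,suppress=True)
print("t",round(s["clock"],2),"tcp",p,"warmer",w,"relL",w-[0,90],"relR",w+[0,90],"yaw",np.arctan2(M[1,0],M[0,0]).round(3),"z axis",M[:,2].round(3),"F",s["contact_force"],"grip",round(s["grip_width"],1))
E
python3 st.py
```

```text
t 3.2 tcp [538.3 -78.8 134.3] warmer [-30.9 -56.5] relL [ -30.9 -146.5] relR [-30.9  33.5] yaw 0.272 z axis [-0. -0. -1.] F [-0.4  0.6 -0.3] grip 0.1
```

Call:
drive_tool --motion '[[[0,4,16],[0,0,5],0],[[2,5,20],[0,0,0],0],[[0,0,0],[0,0,0],0]]'

```text
clock: 3.45
tcp_pos: [542.3, -85.0, 99.4]
eef_rot: [0.002, 0.995, 0.098, -0.006]
contact_force: [0.2, 0.5, -0.1]
grip_width: -0.1
```

```bash
python3 st.py
```

```text
t 3.45 tcp [542.3 -85.   99.4] warmer [-28.1 -63.4] relL [ -28.1 -153.4] relR [-28.1  26.6] yaw 0.197 z axis [-0. -0. -1.] F [ 0.2  0.5 -0.1] grip -0.1
```

Call:
drive_tool --motion '[[[8,0,0],[0,0,0],0],[[8,0,0],[0,0,0],0],[[8,0,0],[0,0,0],0],[[8,0,0],[0,0,0],0],[[8,0,0],[0,0,0],0],[[8,0,0],[0,0,0],0],[[0,0,0],[0,0,0],0]]'

```text
clock: 4.03
tcp_pos: [597.7, -71.4, 106.7]
eef_rot: [0.001, 0.995, 0.104, -0.002]
contact_force: [-0.0, 0.4, 0.1]
grip_width: 0.3
```

```bash
python3 st.py
```

```text
t 4.03 tcp [597.7 -71.4 106.7] warmer [ 28.8 -60.4] relL [  28.8 -150.4] relR [28.8 29.6] yaw 0.208 z axis [-0. -0. -1.] F [-0.   0.4  0.1] grip 0.3
```

```bash
cat > btn.py <<'E'
from h import *
from cell import robot
c,n=np.cos(.19),np.sin(.19);W=np.array([[c,n],[-n,c]])
for v,roi in(("top",(240,190,395,310)),("side",(235,185,385,330))):
    d=robot.snapshot(v)
    for b in blobs(d,"red",6,roi)[:4]:
        q=quad(b);e=sorted([(q[i]+q[(i+1)%4])/2 for i in range(4)],key=lambda p:-np.linalg.norm(p-q.mean(0)))[:2]
        print(v,cv2.contourArea(b),[(W@(plane(d,p,110)[:2]-[558,-17.5])).round(0).tolist() for p in e])
E
python3 btn.py
```

```text
top 68.0 [[11.0, 57.0], [-1.0, 95.0]]
side 138.0 [[31.0, -81.0], [-11.0, -107.0]]
```

Call:
drive_tool --motion '[[[-8,0,3],[0,0,0],0],[[0,2,4],[0,0,0],0],[[0,5,1],[0,0,0],0],[[0,5,0],[0,0,0],0],[[0,0,0],[0,0,0],0]]'

```text
clock: 4.55
tcp_pos: [590.3, -86.0, 98.5]
eef_rot: [0.001, 0.995, 0.104, -0.002]
contact_force: [-0.0, 0.2, 1.5]
grip_width: 0.3
```

```bash
python3 st.py; python3 btn.py
```

```text
t 4.55 tcp [590.3 -86.   98.5] warmer [ 18.8 -73.4] relL [  18.8 -163.4] relR [18.8 16.6] yaw 0.208 z axis [-0. -0. -1.] F [-0.   0.2  1.5] grip 0.3
top 68.0 [[11.0, 57.0], [-1.0, 95.0]]
side 153.5 [[32.0, -96.0], [-10.0, -99.0]]
side 31.5 [[6.0, 81.0], [-10.0, 69.0]]
```

Call:
drive_tool --motion '[[[0,-4,0],[0,0,0],0],[[0,0,-30],[0,0,0],0],[[0,0,-25],[0,0,0],0],[[-12,-33,0],[0,0,0],0],[[-12,-33,0],[0,0,0],0],[[-12,-33,0],[0,0,0],0],[[-13,-33,0],[0,0,0],0],[[0,0,0],[0,0,0],0]]'

```text
clock: 5.32
tcp_pos: [509.1, 38.7, 153.6]
eef_rot: [0.003, 0.995, 0.1, -0.005]
contact_force: [2.0, 0.7, -0.6]
grip_width: 0.6
```

```bash
python3 st.py; python3 btn.py
```

```text
t 5.32 tcp [509.1  38.7 153.6] warmer [-37.5  64.4] relL [-37.5 -25.6] relR [-37.5 154.4] yaw 0.2 z axis [-0. -0. -1.] F [ 2.   0.7 -0.6] grip 0.6
top 55.5 [[35.0, -86.0], [-4.0, -89.0]]
side 142.0 [[33.0, -96.0], [-10.0, -98.0]]
side 103.5 [[-4.0, 83.0], [6.0, 41.0]]
```

Call:
drive_tool --motion '[[[2,0,30],[0,0,0],0],[[3,0,25],[0,0,0],0],[[0,0,0],[0,0,0],0]]'

```text
clock: 5.67
tcp_pos: [518.4, 32.0, 99.2]
eef_rot: [0.004, 0.995, 0.097, -0.002]
contact_force: [-1.9, 0.3, -0.4]
grip_width: 0.6
```

```bash
python3 st.py
```

```text
t 5.67 tcp [518.4  32.   99.2] warmer [-29.5  56. ] relL [-29.5 -34. ] relR [-29.5 146. ] yaw 0.194 z axis [-0. -0. -1.] F [-1.9  0.3 -0.4] grip 0.6
```

Call:
drive_tool --motion '[[[0,-8,0],[0,0,0],0],[[8,0,1],[0,0,0],0],[[8,0,1],[0,0,0],0],[[8,0,1],[0,0,0],0],[[8,0,1],[0,0,0],0],[[8,0,1],[0,0,0],0],[[0,0,0],[0,0,0],0]]'

```text
clock: 6.25
tcp_pos: [562.0, 46.4, 97.9]
eef_rot: [0.005, 0.995, 0.095, -0.001]
contact_force: [-1.2, -0.2, 3.7]
grip_width: 0.6
```

```bash
python3 st.py; python3 btn.py
```

```text
t 6.25 tcp [562.   46.4  97.9] warmer [16. 62.] relL [ 16. -28.] relR [ 16. 152.] yaw 0.19 z axis [-0. -0. -1.] F [-1.2 -0.2  3.7] grip 0.6
top 56.0 [[35.0, -86.0], [-4.0, -89.0]]
side 150.5 [[33.0, -95.0], [-10.0, -99.0]]
side 40.5 [[3.0, 89.0], [-5.0, 66.0]]
```

Call:
drive_tool --motion '[[[5,0,0],[0,0,0],0],[[0,-4,0],[0,0,0],0],[[0,-4,0],[0,0,0],0],[[0,-4,0],[0,0,0],0],[[0,0,0],[0,0,0],0]]'

```text
clock: 6.77
tcp_pos: [565.6, 57.8, 98.5]
eef_rot: [0.006, 0.996, 0.093, 0.001]
contact_force: [0.0, -0.2, 0.8]
grip_width: 0.5
```

```bash
python3 st.py
```

```text
t 6.77 tcp [565.6  57.8  98.5] warmer [21.7 72.5] relL [ 21.7 -17.5] relR [ 21.7 162.5] yaw 0.187 z axis [ 0. -0. -1.] F [ 0.  -0.2  0.8] grip 0.5
```

Call:
drive_tool --motion '[[[0,4,0],[0,0,0],0],[[0,0,-35],[0,0,0],1],[[0,0,-40],[0,0,0],1],[[0,0,-40],[0,0,0],1],[[0,0,-40],[0,0,0],1],[[-4,35,-40],[0,0,0],1],[[-4,35,-40],[0,0,0],1],[[-4,35,0],[0,0,0],1],[[-4,35,0],[0,0,0],1],[[-4,35,0],[0,0,0],1],[[0,35,0],[0,0,0],1],[[0,0,0],[0,0,0],1]]'

```text
clock: 7.77
tcp_pos: [580.6, -143.8, 325.9]
eef_rot: [0.004, 0.995, 0.1, -0.003]
contact_force: [0.4, -1.0, 0.5]
grip_width: 65.7
```

```bash
python3 st.py; python3 btn.py; python3 - <<'E'
from h import *
from cell import robot
s=robot.get_state();d=robot.snapshot("wrist");pickle.dump((s,d),open("w3.pkl","wb"));cv2.imwrite("pics/w3.png",d["pixels"][:,:,::-1])
E
```

```text
t 7.77 tcp [ 580.6 -143.8  325.9] warmer [  -1.7 -128.3] relL [  -1.7 -218.3] relR [ -1.7 -38.3] yaw 0.201 z axis [-0. -0. -1.] F [ 0.4 -1.   0.5] grip 65.7
top 80.5 [[35.0, 86.0], [-6.0, 90.0]]
top 80.5 [[35.0, -87.0], [-5.0, -89.0]]
side 143.0 [[32.0, -95.0], [-10.0, -98.0]]
side 129.5 [[-9.0, 79.0], [31.0, 77.0]]
```

View pics/w3.png

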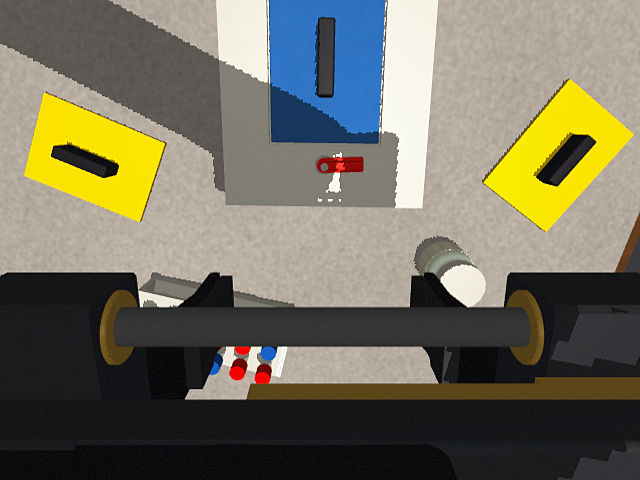

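Right button (340,165) now lies crosswise, clear of the panel. The blue panel is still seated, with its handle spanning (326,18)–(325,97).

```bash
python3 - <<'E'
from h import *
np.set_printoptions(precision=1,suppress=True)
t=pickle.load(open("top0.pkl","rb"));sd=pickle.load(open("side0.pkl","rb"))
o=[]
s3,w3=pickle.load(open("w3.pkl","rb"));T3=wristT(s3,w3)
g=cv2.cvtColor(w3["pixels"],cv2.COLOR_RGB2GRAY)[10:105,305:345]
b=blobs(w3,"black",200,(305,5,345,105))[0];q=quad(b);print(q.tolist())
cv2.imwrite("pics/h3.png",np.hstack([cv2.resize(w3["pixels"][5:110,290:360,::-1],None,fx=5,fy=5,interpolation=0),cv2.resize(sd["pixels"][205:260,280:330,::-1],(477,525),interpolation=0)]))
for p in q:print(plane(w3,p,120,T3))
E
```

```text
[[316.2404479980469, 95.94000244140625], [317.9419250488281, 17.672649383544922], [334.6079406738281, 18.034957885742188], [332.9064636230469, 96.30230712890625]]
[555.6 -48.1 120. ]
[544.9  10.6 120. ]
[558.1  13.  120. ]
[569.3 -45.6 120. ]
```

View pics/h3.png

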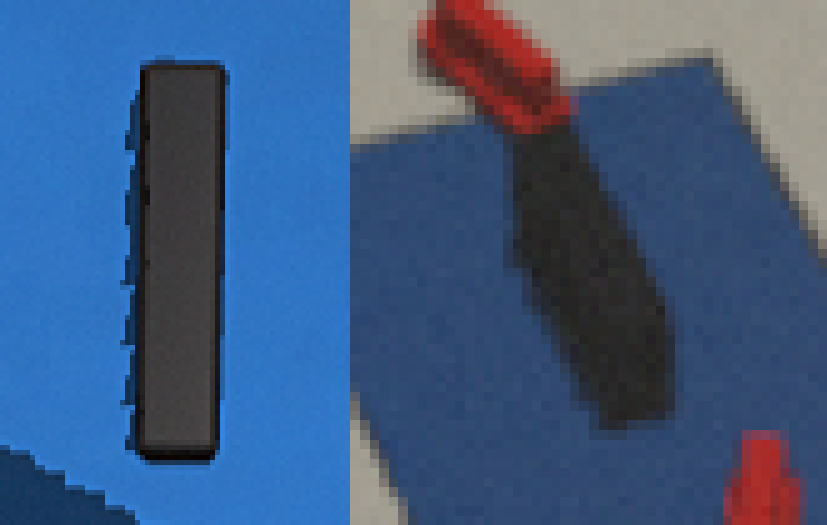

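```bash
python3 - <<'E'
from h import *
np.set_printoptions(precision=1,suppress=True)
sd=pickle.load(open("side0.pkl","rb"));t=pickle.load(open("top0.pkl","rb"))
s3,w3=pickle.load(open("w3.pkl","rb"));T3=wristT(s3,w3)
print(*tri([ray(w3,(333.5,95.3),T3),ray(sd,(313.8,238.5))]))
print("warmer corner",*tri([ray(w3,(423,208),T3),ray(sd,(374,283))]))
print("mat corner",*tri([ray(sd,(317.5,180.5)),ray(t,(204.5,219))]))
E
```

```text
[570.3 -44.5 115.4] [np.float64(0.6246797168304469), np.float64(0.6246797168300898)]
warmer corner [ 674.1 -129.1   69. ] [np.float64(7.959377428530621), np.float64(7.959377428530817)]
mat corner [629.8 262.4  11.4] [np.float64(2.2822690365341884), np.float64(2.2822690365343217)]
```

Call:
drive_tool --motion '[[[0,-32,0],[0,0,0],1],[[0,-32,0],[0,0,0],1],[[0,-32,30],[0,0,0],1],[[0,-30,30],[0,0,0],1],[[0,0,40],[0,0,0],1],[[0,0,40],[0,0,0],1],[[0,0,25],[0,0,0],1],[[0,0,0],[0,0,0],1]]'

```text
clock: 8.58
tcp_pos: [551.2, 4.8, 156.4]
eef_rot: [-0.0, 0.993, 0.115, -0.002]
contact_force: [-0.5, 0.2, -0.5]
grip_width: 87.0
```

```bash
python3 st.py
```

```text
t 8.58 tcp [551.2   4.8 156.4] warmer [-2.4 23.2] relL [ -2.4 -66.8] relR [ -2.4 113.2] yaw 0.23 z axis [-0.  0. -1.] F [-0.5  0.2 -0.5] grip 87.0
```

Correct y by +23 (tool y) and yaw by about 2.3°, then go down.

Call:
drive_tool --motion '[[[0,12,0],[0,0,2.3],1],[[1,11,10],[0,0,0],1],[[0,0,25],[0,0,0],1],[[0,0,18],[0,0,0],1],[[0,0,0],[0,0,0],1]]'

```text
clock: 9.0
tcp_pos: [561.0, -16.6, 109.5]
eef_rot: [-0.001, 0.996, 0.093, 0.001]
contact_force: [-0.6, 0.6, -0.7]
grip_width: 87.1
```

```bash
python3 st.py
```

```text
t 9.0 tcp [561.  -16.6 109.5] warmer [3.1 0.4] relL [  3.1 -89.6] relR [ 3.1 90.4] yaw 0.185 z axis [ 0.  0. -1.] F [-0.6  0.6 -0.7] grip 87.1
```

Call:
drive_tool --motion '[[[-4,0,6],[0,0,0],1],[[0,0,6],[0,0,0],1],[[0,0,0],[0,0,0],1]]'

```text
clock: 9.25
tcp_pos: [559.6, -18.2, 101.8]
eef_rot: [-0.001, 0.996, 0.091, 0.004]
contact_force: [-0.3, -0.1, 0.5]
grip_width: 87.3
```

```bash
python3 st.py
```

```text
t 9.25 tcp [559.6 -18.2 101.8] warmer [ 1.5 -1. ] relL [  1.5 -91. ] relR [ 1.5 89. ] yaw 0.182 z axis [ 0.  0. -1.] F [-0.3 -0.1  0.5] grip 87.3
```

Call:
drive_tool --motion '[[[-2,-1,4],[0,0,0],1],[[0,0,0],[0,0,0],0],[[0,0,0],[0,0,0],0],[[0,0,0],[0,0,0],0],[[0,0,0],[0,0,0],0],[[0,0,0],[0,0,0],0],[[0,0,0],[0,0,0],0],[[0,0,0],[0,0,0],0]]' --force 30

```text
clock: 9.92
tcp_pos: [559.3, -17.1, 101.1]
eef_rot: [-0.002, 0.996, 0.091, 0.007]
contact_force: [-0.1, -0.5, -0.2]
grip_width: 48.3
```

```bash
python3 st.py
```

```text
t 9.92 tcp [559.3 -17.1 101.1] warmer [1.4 0.2] relL [  1.4 -89.8] relR [ 1.4 90.2] yaw 0.182 z axis [ 0.  0. -1.] F [-0.1 -0.5 -0.2] grip 48.3
```

Call:
drive_tool --motion '[[[-1,0,4],[0,-0.8,0],0],[[0,0,0],[0,0,0],0],[[0,0,0],[0,0,0],0],[[0,0,0],[0,0,0],0],[[0,0,0],[0,0,0],0],[[0,0,0],[0,0,0],0],[[0,0,0],[0,0,0],0],[[0,0,0],[0,0,0],0],[[0,0,0],[0,0,0],0]]'

```text
clock: 10.67
tcp_pos: [558.2, -17.2, 96.3]
eef_rot: [-0.001, 0.996, 0.091, -0.001]
contact_force: [0.5, 0.2, -1.3]
grip_width: 13.4
```

```bash
python3 st.py
```

```text
t 10.67 tcp [558.2 -17.2  96.3] warmer [0.2 0.2] relL [  0.2 -89.8] relR [ 0.2 90.2] yaw 0.182 z axis [-0.  0. -1.] F [ 0.5  0.2 -1.3] grip 13.4
```

Call:
drive_tool --motion '[[[0,0,-4],[0,0,0],0],[[0,0,-6],[0,0,0],0],[[0,0,-12],[0,0,0],0],[[0,0,-20],[0,0,0],0],[[0,0,-25],[0,0,0],0],[[0,0,-25],[0,0,0],0],[[0,0,0],[0,0,0],0]]' --force 40

```text
clock: 11.25
tcp_pos: [556.2, -18.0, 194.2]
eef_rot: [-0.0, 0.996, 0.09, -0.004]
contact_force: [1.0, 1.2, -2.0]
grip_width: 13.6
```

```bash
python3 st.py
```

```text
t 11.25 tcp [556.2 -18.  194.2] warmer [-1.8 -0.2] relL [ -1.8 -90.2] relR [-1.8 89.8] yaw 0.181 z axis [-0.  0. -1.] F [ 1.   1.2 -2. ] grip 13.6
```

Call:
drive_tool --motion '[[[1,-10,0],[0,0,0],0],[[3,-20,0],[0,0,0],0],[[3,-30,0],[0,0,0],0],[[3,-30,0],[0,0,0],0],[[3,-30,0],[0,0,0],0],[[3,-30,0],[0,0,0],0],[[3,-30,0],[0,0,0],0],[[3,-30,0],[0,0,0],0],[[3,-30,0],[0,0,0],0],[[3,-30,0],[0,0,0],0],[[2,-20,0],[0,0,0],0],[[1,-20,0],[0,0,0],0],[[0,-10,0],[0,0,4],0],[[0,0,0],[0,0,4],0],[[0,0,0],[0,0,0],0],[[0,0,0],[0,0,0],0]]'

```text
clock: 12.58
tcp_pos: [515.7, 327.4, 187.2]
eef_rot: [0.002, 1.0, 0.021, -0.01]
contact_force: [-0.9, -0.3, -3.1]
grip_width: 13.8
```

```bash
python3 st.py; python3 - <<'E'
from h import *
from cell import robot
d=robot.snapshot("side");cv2.imwrite("pics/s4.png",d["pixels"][:,:,::-1])
E
```

```text
t 12.58 tcp [515.7 327.4 187.2] warmer [ 23.6 346.7] relL [ 23.6 256.7] relR [ 23.6 436.7] yaw 0.041 z axis [-0. -0. -1.] F [-0.9 -0.3 -3.1] grip 13.8
```

View pics/s4.png

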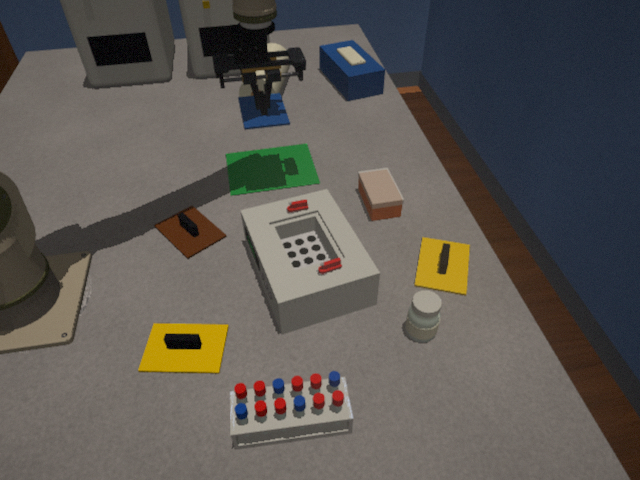

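The panel hangs level at (264,110), the opening is uncovered at (305,245), and both buttons, at (298,206) and (330,266), are turned aside. The side objects are untouched.

Call:
drive_tool --motion '[[[3,-11,0],[0.2,1,0],0],[[3,-10,0],[0,0,0],0],[[0,0,20],[0,0,0],0],[[0,0,25],[0,0,0],0],[[0,0,25],[0,0,0],0],[[0,0,25],[0,0,0],0],[[0,0,20],[0,0,0],0],[[0,0,10],[0,0,0],0],[[0,0,0],[0,0,0],0],[[0,0,0],[0,0,0],0]]'

```text
clock: 13.47
tcp_pos: [524.3, 356.0, 59.3]
eef_rot: [-0.003, 1.0, 0.025, 0.002]
contact_force: [0.6, 0.5, -2.0]
grip_width: 13.8
```

```bash
sed -i 's/M\[:,2\].round(3)/(M[:,2]*1000).round(0)/' st.py; python3 st.py
```

```text
t 13.47 tcp [524.3 356.   59.3] warmer [ 37.5 373.2] relL [ 37.5 283.2] relR [ 37.5 463.2] yaw 0.049 z axis [    5.     6. -1000.] F [ 0.6  0.5 -2. ] grip 13.8
```

Call:
drive_tool --motion '[[[-2,3,10],[-0.3,-0.2,0],0],[[-1,2,10],[0,0,0],0],[[0,0,10],[0,0,0],0],[[0,0,0],[0,0,0],0],[[0,0,0],[0,0,0],0]]'

```text
clock: 13.88
tcp_pos: [523.7, 352.3, 30.5]
eef_rot: [-0.002, 1.0, 0.025, 0.003]
contact_force: [-0.0, 0.1, -3.3]
grip_width: 13.8
```

```bash
python3 st.py
```

```text
t 13.88 tcp [523.7 352.3  30.5] warmer [ 36.2 369.6] relL [ 36.2 279.6] relR [ 36.2 459.6] yaw 0.05 z axis [    6.     5. -1000.] F [-0.   0.1 -3.3] grip 13.8
```

Tilt is under 0.5° and the position is within 3 mm. Next, down slowly in small steps.

Call:
drive_tool --motion '[[[-2,1,4],[0,-0.3,0],0],[[0,0,3],[0,0,0],0],[[0,0,2],[0,0,0],0],[[0,0,2],[0,0,0],0],[[0,0,0],[0,0,0],0],[[0,0,0],[0,0,0],0]]'

```text
clock: 14.38
tcp_pos: [522.2, 351.6, 19.4]
eef_rot: [-0.003, 1.0, 0.025, 0.001]
contact_force: [-0.0, -0.5, -2.8]
grip_width: 13.7
```

```bash
python3 st.py
```

```text
t 14.38 tcp [522.2 351.6  19.4] warmer [ 34.6 369.2] relL [ 34.6 279.2] relR [ 34.6 459.2] yaw 0.05 z axis [    1.     5. -1000.] F [-0.  -0.5 -2.8] grip 13.7
```

Call:
drive_tool --motion '[[[0,0,1.5],[-0.3,0,0],0],[[0,0,1],[0,0,0],0],[[0,0,1],[0,0,0],0],[[0,0,0],[0,0,0],0],[[0,0,0],[0,0,0],0]]'

```text
clock: 14.8
tcp_pos: [522.5, 351.9, 16.0]
eef_rot: [-0.0, 1.0, 0.025, 0.001]
contact_force: [0.6, 0.1, -3.2]
grip_width: 13.9
```

```bash
python3 st.py
```

```text
t 14.8 tcp [522.5 351.9  16. ] warmer [ 34.9 369.5] relL [ 34.9 279.5] relR [ 34.9 459.5] yaw 0.05 z axis [    2.     0. -1000.] F [ 0.6  0.1 -3.2] grip 13.9
```

Not in contact yet: Fz is still carrying the weight.

Call:
drive_tool --motion '[[[0,0,0.8],[0,0,0],0],[[0,0,0.6],[0,0,0],0],[[0,0,0],[0,0,0],0],[[0,0,0],[0,0,0],0]]'

```text
clock: 15.13
tcp_pos: [522.8, 352.1, 15.7]
eef_rot: [-0.0, 1.0, 0.025, 0.001]
contact_force: [0.1, -0.3, -2.8]
grip_width: 13.9
```

```bash
python3 st.py
```

```text
t 15.13 tcp [522.8 352.1  15.7] warmer [ 35.2 369.6] relL [ 35.2 279.6] relR [ 35.2 459.6] yaw 0.05 z axis [    2.     1. -1000.] F [ 0.1 -0.3 -2.8] grip 13.9
```

Call:
drive_tool --motion '[[[0,0,1.2],[0,0,0],0],[[0,0,1.2],[0,0,0],0],[[0,0,0],[0,0,0],0],[[0,0,0],[0,0,0],0]]'

```text
clock: 15.47
tcp_pos: [523.1, 352.3, 15.8]
eef_rot: [-0.001, 1.0, 0.025, 0.001]
contact_force: [0.8, 0.0, -2.8]
grip_width: 13.8
```

```bash
python3 st.py
```

```text
t 15.47 tcp [523.1 352.3  15.8] warmer [ 35.6 369.7] relL [ 35.6 279.7] relR [ 35.6 459.7] yaw 0.049 z axis [    3.     2. -1000.] F [ 0.8  0.  -2.8] grip 13.8
```

Call:
drive_tool --motion '[[[-1,0,2.5],[0,0,0],0],[[0,0,0],[0,0,0],0],[[0,0,0],[0,0,0],0]]'

```text
clock: 15.72
tcp_pos: [523.8, 352.5, 15.9]
eef_rot: [-0.002, 1.0, 0.024, 0.003]
contact_force: [0.0, 0.1, -3.0]
grip_width: 13.5
```

```bash
python3 st.py; python3 - <<'E'
from h import *
from cell import robot
d=robot.snapshot("side");cv2.imwrite("pics/s5.png",cv2.resize(d["pixels"][100:220,200:340,::-1],None,fx=5,fy=5))
E
```

```text
t 15.72 tcp [523.8 352.5  15.9] warmer [ 36.3 369.8] relL [ 36.3 279.8] relR [ 36.3 459.8] yaw 0.049 z axis [    5.     4. -1000.] F [ 0.   0.1 -3. ] grip 13.5
```

View pics/s5.png

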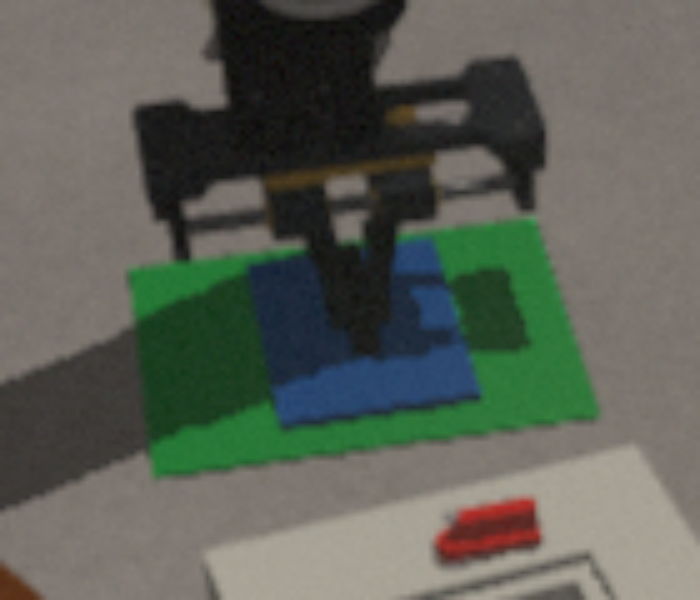

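Call:
drive_tool --motion '[[[0,0,3],[0,-0.3,0],0],[[0,0,2],[0,0,0],0]]'

```text
clock: 15.93
tcp_pos: [523.7, 352.7, 15.1]
eef_rot: [-0.002, 1.0, 0.024, -0.001]
contact_force: [-9.3, -6.5, 22.1]
grip_width: 13.9
```

```bash
python3 st.py
```

```text
t 15.93 tcp [523.7 352.7  15.1] warmer [ 36.2 370. ] relL [ 36.2 280. ] relR [ 36.2 460. ] yaw 0.049 z axis [   -2.     4. -1000.] F [-9.3 -6.5 22.1] grip 13.9
```

In contact at the expected height (TCP 15.3). Relax, then open.

Call:
drive_tool --motion '[[[0,0,0],[0,0,0],0],[[0,0,0],[0,0,0],0.3],[[0,0,0],[0,0,0],0.5],[[0,0,0],[0,0,0],0.6],[[0,0,0],[0,0,0],0.6],[[0,0,0],[0,0,0],0.6],[[0,0,0],[0,0,0],0.6]]'

```text
clock: 16.52
tcp_pos: [523.9, 353.1, 14.5]
eef_rot: [-0.002, 1.0, 0.025, -0.001]
contact_force: [0.4, -0.3, 0.0]
grip_width: 45.9
```

```bash
python3 st.py
```

```text
t 16.52 tcp [523.9 353.1  14.5] warmer [ 36.5 370.4] relL [ 36.5 280.4] relR [ 36.5 460.4] yaw 0.049 z axis [   -1.     5. -1000.] F [ 0.4 -0.3  0. ] grip 45.9
```

Call:
drive_tool --motion '[[[0,0,-10],[0,0,0],0.6],[[0,0,-20],[0,0,0],0.6],[[0,0,-30],[0,0,0],0.6],[[0,0,-35],[0,0,0],0.6],[[0,0,-35],[0,0,0],0.6],[[0,0,-35],[0,0,0],0.6],[[-25,-30,-15],[0,0,0],0.6],[[-25,-30,0],[0,0,0],0.6],[[-25,-30,0],[0,0,0],0.6],[[-25,-30,0],[0,0,0],0.6],[[-25,-30,0],[0,0,0],0.6],[[-25,-30,0],[0,0,0],0.6],[[0,0,0],[0,0,0],0.6],[[0,0,0],[0,0,0],0.6]]'

```text
clock: 17.68
tcp_pos: [362.0, 528.5, 215.1]
eef_rot: [-0.005, 1.0, 0.02, 0.002]
contact_force: [1.6, -1.3, -0.9]
grip_width: 52.1
```

```bash
python3 st.py; python3 btn.py; python3 - <<'E'
from h import *
from cell import robot
np.set_printoptions(precision=1,suppress=True)
d=robot.snapshot("top");cv2.imwrite("pics/t6.png",d["pixels"][:,:,::-1])
b=blobs(d,"blue",300,(110,200,225,330))[0];q=quad(b);print("panel",[plane(d,p,9)[:2] for p in q],plane(d,q.mean(0),9))
E
```

```text
t 17.68 tcp [362.  528.5 215.1] warmer [-89.3 573.2] relL [-89.3 483.2] relR [-89.3 663.2] yaw 0.04 z axis [    3.    10. -1000.] F [ 1.6 -1.3 -0.9] grip 52.1
top 80.5 [[35.0, 86.0], [-6.0, 90.0]]
top 56.0 [[35.0, -86.0], [-4.0, -89.0]]
side 125.0 [[31.0, 77.0], [-9.0, 80.0]]
side 103.0 [[33.0, -96.0], [-10.0, -98.0]]
panel [array([572.7, 424.8]), array([575.5, 286.2]), array([476.1, 282.2]), array([473.3, 419.9])] [524.2 353.2   9. ]
```

View pics/t6.png

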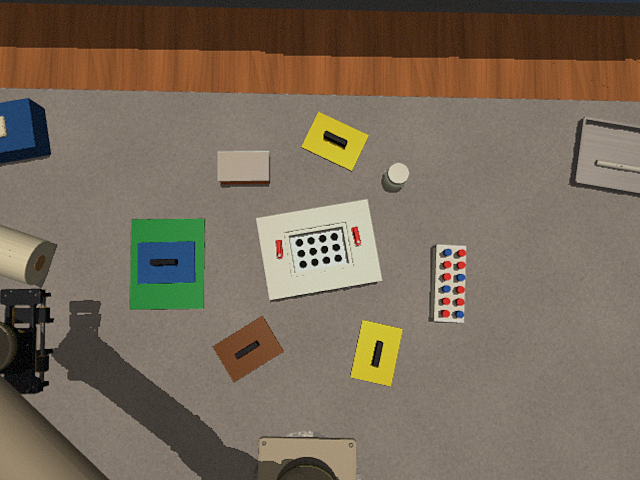

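The panel lies at (166,262) in the middle of the mat, handle up. Both buttons are aside, at (279,249) and (356,236), and everything else is where it was.

```bash
python3 -c "
from cell import robot
print(robot.hand_in())"
```

```text
the job is handed in; nothing more can be done
None
```

I turned both buttons aside while the panel was still in place. I then lifted the panel by its handle, set it on the mat with the gripper closed until it touched, released it, backed off and handed in at about 18 s.

**Last checks:**
- **Panel:** its centre is at (524, 353) mm and the mat's at about (522, 351), so it is 2–3 mm off centre. It lies handle up, with its edges within about 1° of the mat's.
- **Buttons:** both are at about 1.5 rad (right −, left +), beyond the 1.2 needed to clear the panel.
- **Bystanders:** the rack, jar and orange box look unmoved in the last picture. The gripper was well clear, with about 2 N showing on the wrist sensor.
- **Forces:** the highest reading I saw was about 25 N (22 N of it vertical), when the panel touched down on the mat. I read forces only at the end of each move.

**Disagreements:**
- The two-view height of the handle top came out at 115 mm, against 120 mm from the text.
- A quick two-view check of a warmer corner gave 69 mm instead of 90, with an 8 mm miss between the rays. I put that down to a badly chosen pixel and discarded it.
- The two-view height at a mat corner came out at 11 mm, against 3 mm from the text. The panel touched down where a 3 mm mat would put it.
- The moves drifted a few millimetres and up to about 4°, which I corrected along the way.

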